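# Roll down a facing strip

### The job

Take the hand roller out of its cradle and use it to press the aluminium facing strip fully down on the display board: roll from one end of the strip to the other in a single pass, without lifting off until all six panels are home, pressing steadily and never harder than 25 N, and with nothing but the roller touching the board. Then stand the roller back upright in its cradle and let go, leaving the loose things around undisturbed.

Things in the scene. Friction and masses are not known exactly. Their poses are not given: they have to be found in the camera images.
- board: Fixed display board: dark wooden plank 80 x 256 x 12 mm, its length along its own y; origin at the centre of its underside on the table, z up. On it, on shims, a wooden bed 70 x 228 mm, top about 36 mm up, carries the facing strip: six aluminium panels in a row at y = -85, -51, -17, 17, 51, 85 mm, each 56 mm (x) by 33 mm (y), 4 mm thick, nearly touching, on stiff adhesive pads.
- strip (a point): Middle of the facing strip at its nominal home level, 40 mm above the board's origin. Panel tops stand 4 mm proud of home at the start; home is a hard stop. The packing differs each time and no listed pose shows it: the true level lies up to 4 mm higher or lower, and the bed slopes along y about its middle by up to 0.04 rad either way. A panel sinks at 6 to 7 N and stays where left; over 25 N dents it.
- panel1 (a joint): How far panel 1 of the strip (its middle at board y = -85 mm) is pressed down, in m: 0 to 0.0008 at the start, 0.004 fully home; reads about home from 0.0032.
- panel2 (a joint): How far panel 2 of the strip (its middle at board y = -51 mm) is pressed down, in m: 0 to 0.0008 at the start, 0.004 fully home; reads about home from 0.0032.
- panel3 (a joint): How far panel 3 of the strip (its middle at board y = -17 mm) is pressed down, in m: 0 to 0.0008 at the start, 0.004 fully home; reads about home from 0.0032.
- panel4 (a joint): How far panel 4 of the strip (its middle at board y = 17 mm) is pressed down, in m: 0 to 0.0008 at the start, 0.004 fully home; reads about home from 0.0032.
- panel5 (a joint): How far panel 5 of the strip (its middle at board y = 51 mm) is pressed down, in m: 0 to 0.0008 at the start, 0.004 fully home; reads about home from 0.0032.
- panel6 (a joint): How far panel 6 of the strip (its middle at board y = 85 mm) is pressed down, in m: 0 to 0.0008 at the start, 0.004 fully home; reads about home from 0.0032.
- roller: Loose hand roller, about 0.38 kg, 114 mm tall. Black rubber drum, 40 mm diameter, 38 mm long, axle along the roller's x, so it rolls along its y. Steel yoke, 64 mm over the axle ends; its two flat feet, 40 mm long in y, lie 10 mm above the drum's underside. Plate 60 x 34 mm, top 52 mm up; on it an upright square wooden handle, 26 x 26 mm, 52 to 114 mm up. Origin: lowest point under the drum's middle; z up.
- axle (a point): Centre of the roller's drum, on its axle, 20 mm above the roller's origin.
- grip (a point): Point in the handle to grip, on its axis, 82 mm above the roller's origin; fingertips reaching 19 mm beyond it stay 11 mm clear of the yoke plate.
- drum (a joint): Turn of the drum about the axle in the yoke, in rad, freely turning without limit, 0 at the start; 20 mm of rolling is 1 rad, the sign depends on the way of rolling.
- cradle: Fixed wooden cradle on a steel plate 86 x 72 mm; origin at the centre of its underside, z up. Two ledges 18 mm up carry the roller's feet, the drum hanging free between; a rim 28 mm high leaves an opening 64 mm (x) by 48 mm (y): 3 mm play for the feet each way in x, 4 mm in y. The roller stands with its axle along the cradle's x, either way round, its origin 8 mm above the cradle's.
- tape_measure: Bystander: loose tape measure, 66 x 76 x 34 mm, origin at the centre of its underside.
- bolt_tin: Bystander: loose empty round tin, 60 mm in diameter and 45 mm high, origin at the centre of its underside.
- spanner: Bystander: loose spanner 22 x 170 x 6 mm lying along its y axis, origin at the centre of its underside.

How it is judged (in metres and radians):
On the way, in this order (a step that is already met when the one before it is completed fails the run):
1. the roller is lifted out of its cradle (z of roller in the frame of cradle above 0.045 m), for 0.1 s.
2. the panel at one end of the strip is pressed home while the one at the other end still stands proud (((value of joint panel1 above 0.0032 m and value of joint panel6 below 0.002 m) or (value of joint panel6 above 0.0032 m and value of joint panel1 below 0.002 m))), for 0.1 s.
3. all six panels are home (at least 3.2 of 4 mm), rolled rather than dragged: the drum has turned by more than 4 rad (value of joint each of panel1, panel2, panel3, panel4, panel5, panel6 above 0.0032 m and (value of joint drum above 4 rad or value of joint drum below -4 rad)), for 0.1 s.
At the end, for the whole second after the job is handed in: All six panels are pressed down at least 3.2 of their 4 mm, and the roller stands released and still in its cradle: upright within 0.1 rad, feet down on the ledges (within 2.5 mm), within 6 mm in x and 7 mm in y of the cradle's centre (value of joint each of panel1, panel2, panel3, panel4, panel5, panel6 above 0.0032 m and x of roller in the frame of cradle between -0.006 and 0.006 m and y of roller in the frame of cradle between -0.007 and 0.007 m and z of roller in the frame of cradle between 0.004 and 0.0105 m and angle between roller's own z axis and vertical below 0.1 rad and linear speed of roller below 0.02 m/s); the robot touches nothing.
It fails at once if the roller presses the board with more than 25 N (contact force between roller and board above 25 N).
It fails at once if the fingers or the arm touch the board or its panels (contact force between any of the fingers, the arm and board above 1 N).
It fails at once if the roller is lifted off (axle more than 80 mm above the board's underside) when some panels are home and others not yet (value of joint any of panel1, panel2, panel3, panel4, panel5, panel6 above 0.0032 m and not (value of joint each of panel1, panel2, panel3, panel4, panel5, panel6 above 0.0032 m) and z of axle in the frame of board above 0.08 m).
It fails at once if a loose bystander is shifted by more than 30 mm (distance of any of tape_measure, bolt_tin, spanner from where it was at the start of the episode above 0.03 m).
It also fails if it takes over 69 s, if anything falls off the work surface, if the arm or the gripper's body presses on something with over 40 N, if the wrist force passes 120 N, or if a joint passes its speed limit or range.

### The arm

A 6-joint arm with a two-finger parallel gripper is mounted at the origin on a cart in front of the work surface, level with it; the furniture and walls round the work are solid. World frame = base frame: x ahead of the robot, y to its left, z up, the work surface at z = 0. Lengths are in m, angles in degrees, forces in N, time in s.
With the tool pointing down it reaches from about 0.325 to 0.85 m from the base axis. Payload 15.5 kg.
Tool frame: the origin (TCP) lies midway between the tips of the shut fingers; the grasp point (between the pads) lies 19 mm behind it; y points along the fingers, x is the direction in which the jaws open and shut, and the axes are right-handed (so a half turn about y gives the same grasp; the last joint's range is limited). The gripper opens to 91 mm and grips with 3 to 60 N. Pads are 32 mm wide; open, the fingers measure 118 mm over their backs; the gripper's body (76 mm by 178 mm) begins 60 mm behind the grasp point.
Start: joints at [-5.472, 28.281, 77.091, -0, 74.628, -5.472], TCP at [0.625, 0, 0.214] pointing down, gripper open.
Joint ranges: [-166.48, 166.48], [-47.26, 123.95], [12.59, 153.08], [-70.14, 250.14], [6.76, 159.57], [-176.63, 176.63]. Speed limits (degrees/s): [108.29, 108.29, 147.25, 172.46, 172.46, 172.46].

### API

Orientations are given as a 3x3 rotation matrix whose columns are the frame's x, y, z axes.
In Python, from bench import ctrl gives the robot as it stands. The module is installed in compiled form; this text tells all that it offers. Calls block until the motion is done:
- ctrl.goto(position, orientation): joint-space move of the TCP to a pose.
- ctrl.move_l(position, vel=0.15, ori=None, contact_N=None): straight line of the TCP; ori=None keeps the orientation; vel is the mean speed in m/s. With contact_N (N) it stops when the force on the tool has changed by that much, and returns True; else False.
- ctrl.movej(angles): joint-space move.
- ctrl.command_gripper(opening): opening from 0.0 (shut) to 1.0 (fully open); the grip force is fixed at half the most; returns when the fingers have stopped.
- ctrl.sleep(seconds).
- ctrl.ik(position, orientation): joint angles nearest the present ones, or None.
- ctrl.read_camera(name): name is "scene" or "side" or "wrist"; returns the picture (480x640x3 uint8, blue, green, red); there is no depth.
- ctrl.camera_params(name): a dict with "fx", "fy", "cx", "cy" (pixels), "pose" (4x4, takes a point from camera to world coordinates); the wrist camera has in their place "T_tool_cam" (4x4, takes a point from camera to tool coordinates, whose origin is the TCP and whose axes are the tool frame's). Camera axes: x right, y up, looking along -z (the intrinsics and any distortion apply to the point x, -y, -z); pixel columns grow to the right and rows downward; lengths in m; the calibration is good to about 2 mm. A picture is of the moment at which its call begins: read the wrist's pose just before it. camera_params takes no time and is no camera call.
A pose or a line that the arm cannot do raises ctrl.MotionError and nothing moves.
- ctrl.sign_off(): hands the job in, once; it reports no verdict.
Readings, each from a call of its own:
- ctrl.current_t(): time.
- ctrl.current_q(): joint angles.
- ctrl.current_dq(): joint speeds.
- ctrl.current_effort(): joint torques, N m.
- ctrl.current_tool_pos(): TCP position.
- ctrl.current_eef_rot(): TCP orientation.
- ctrl.current_contact_force(): force on the tool from outside, world axes, zero at the start.
- ctrl.current_wrist_torque(): the same for the moment, N m.
- ctrl.current_grip_width(): opening from 0.0 (shut) to 1.0 (fully open).
Only numpy, scipy, OpenCV 4.12 (cv2) and the standard library are available. Lean on these libraries where they do the work, as an engineer would, in place of code of your own. Each camera call takes 0.05 s, during which the arm holds its last target. There are 200 camera calls.

## Working session

There is one attempt and no reset: what is moved stays moved. The work goes in short steps, each a Python script; the robot and the scene stay as the last script left them, time stands still between calls to the robot, and variables do not carry over. Pictures are saved under pics/ and viewed, on a budget of 10 in all, crops included, one or two more only if the job needs it, and the job is handed in when it is done.

```bash
mkdir -p pics; ls; python3 - <<'E'
from bench import ctrl
import cv2,numpy as np
np.set_printoptions(precision=4,suppress=True)
for n in ["scene","side","wrist"]:
    cv2.imwrite(f"pics/{n}0.png",ctrl.read_camera(n)); print(n,ctrl.camera_params(n))
print(ctrl.current_tool_pos(),ctrl.current_eef_rot(),ctrl.current_t())
E
```

```text
pics
scene {'fx': 552.356192357762, 'fy': 552.356192357762, 'cx': 317.0301867303997, 'cy': 236.59402341134768, 'pose': array([[ 0.7417,  0.3673, -0.5613, -0.152 ],
       [-0.6704,  0.4332, -0.6024, -0.7278],
       [ 0.0219,  0.8231,  0.5675,  0.6708],
       [ 0.    ,  0.    ,  0.    ,  1.    ]])}
side {'fx': 524.7819803756387, 'fy': 524.7819803756387, 'cx': 328.66848422125764, 'cy': 241.4004076464569, 'pose': array([[-0.9999,  0.0105, -0.0118,  0.4243],
       [-0.0155, -0.5089,  0.8607,  0.9243],
       [ 0.003 ,  0.8608,  0.509 ,  0.6747],
       [ 0.    ,  0.    ,  0.    ,  1.    ]])}
wrist {'fx': 353.08132864216157, 'fy': 353.08132864216157, 'cx': 324.623572531793, 'cy': 238.12219442680652, 'T_tool_cam': array([[ 1.    , -0.0006, -0.0001,  0.0012],
       [ 0.0001,  0.2734, -0.9619, -0.1708],
       [ 0.0006,  0.9619,  0.2734,  0.0775],
       [ 0.    ,  0.    ,  0.    ,  1.    ]])}
[0.6247 0.     0.2135] [[ 1.     -0.0009  0.    ]
 [-0.      0.0001  1.    ]
 [-0.0009 -1.      0.0001]] 0.15
```

View pics/scene0.png

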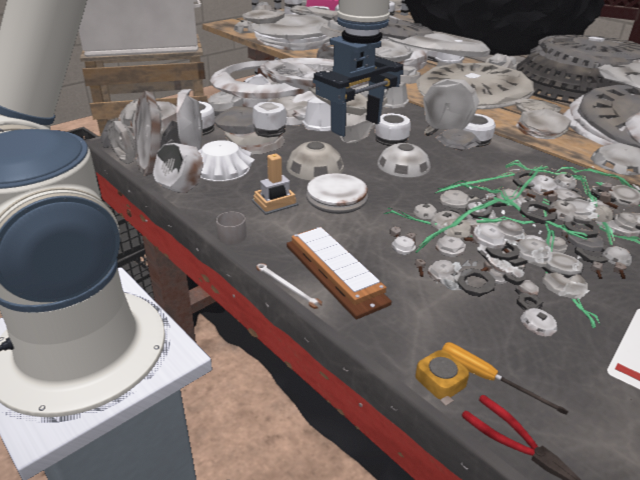

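View pics/side0.png

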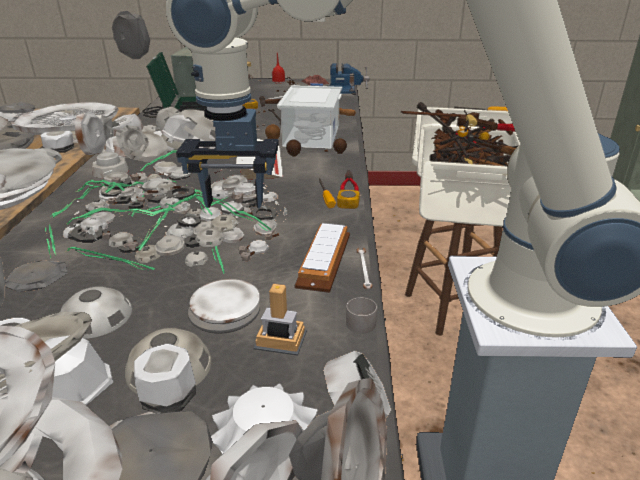

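The scene view shows the cradle with the roller at about (274,185), the board at (340,270), the spanner at (288,285), the tin at (231,226) and the tape measure at (442,374). The side view has the cradle at (281,335) and the board at (325,255). I'll get coarse positions from these and enlarge the crops.

```bash
cat > h.py <<'E'
from bench import ctrl
import cv2,numpy as np
np.set_printoptions(precision=4,suppress=True)
def cam(n):
    p=ctrl.camera_params(n)
    if n=="wrist":
        T=np.eye(4);T[:3,:3]=ctrl.current_eef_rot();T[:3,3]=ctrl.current_tool_pos();P=T@p["T_tool_cam"]
    else: P=p["pose"]
    return P,p
def ray(uv,P,p):
    d=np.array([(uv[0]-p["cx"])/p["fx"],-(uv[1]-p["cy"])/p["fy"],-1]);return P[:3,3],P[:3,:3]@d
def onz(uv,z,P,p):
    o,d=ray(uv,P,p);return o+d*(z-o[2])/d[2]
def proj(X,P,p):
    c=P[:3,:3].T@(np.asarray(X,float)-P[:3,3]);return np.array([p["cx"]-p["fx"]*c[0]/c[2],p["cy"]+p["fy"]*c[1]/c[2]])
E
python3 - <<'E'
from h import *
for n,l in [("scene",dict(board=(338,270,.03),cradle=(275,200,.01),tin=(231,236,0),tape=(442,380,0),sp1=(262,267,.003),sp2=(315,302,.003))),("side",dict(board=(325,257,.03),cradle=(281,338,.01),tin=(361,325,0),sp1=(362,250,.003),sp2=(368,285,.003)))]:
    P,p=cam(n)
    for k,v in l.items(): print(n,k,onz(v[:2],v[2],P,p))
a=cv2.imread("pics/scene0.png");b=cv2.imread("pics/side0.png")
f=lambda im,x,y,w,h,s:cv2.resize(im[y:y+h,x:x+w],None,fx=s,fy=s,interpolation=cv2.INTER_CUBIC)
top=np.hstack([f(a,245,145,60,75,4),f(a,280,220,120,100,3)[:300],f(b,250,275,65,75,3).copy()[:225].copy() if 0 else cv2.resize(f(b,250,275,60,75,4),(240,300))])
cv2.imwrite("pics/c1.png",top);print(top.shape)
E
```

```text
scene board [ 0.4376 -0.1554  0.03  ]
scene cradle [0.5274 0.148  0.01  ]
scene tin [0.373  0.1044 0.    ]
scene tape [ 0.3956 -0.4355  0.    ]
scene sp1 [ 0.3553 -0.0271  0.003 ]
scene sp2 [ 0.3652 -0.172   0.003 ]
side board [ 0.4466 -0.0952  0.03  ]
side cradle [0.5245 0.1622 0.01  ]
side tin [0.3705 0.1091 0.    ]
side sp1 [ 0.3577 -0.1717  0.003 ]
side sp2 [ 0.3502 -0.0243  0.003 ]
(300, 840, 3)
```

View pics/wrist0.png

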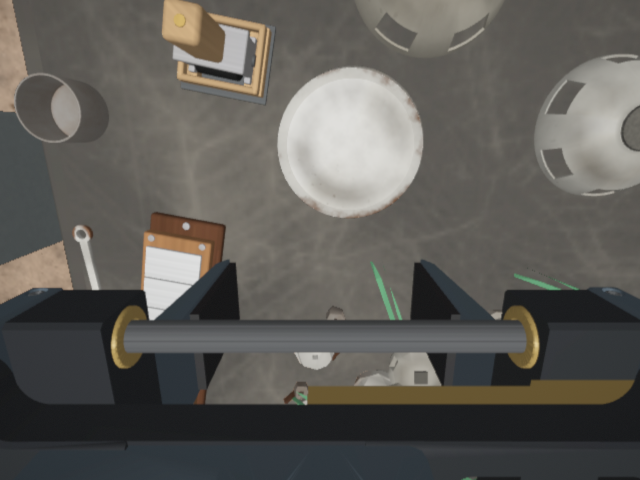

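The wrist view shows the handle top at (180,20), the cradle rim at (180-270, 15-100), the near end of the board at (187,225), the tin at (60,107) and the spanner end at (82,233). Next I'll take closer wrist views straight over the cradle and the board.

```bash
python3 - <<'E'
from h import *
import pickle
R=np.array([[1,0,0],[0,0,1],[0,-1,0.]])
for k,pos in [("wb",(0.44,-0.205,0.27)),("wc",(0.53,0.075,0.22))]:
    ctrl.goto(pos,R); ctrl.sleep(.3)
    c=cam("wrist"); im=ctrl.read_camera("wrist")
    pickle.dump(c,open(f"{k}.pkl","wb")); cv2.imwrite(f"pics/{k}.png",im)
    x0=140 if k=="wb" else 180
    cv2.imwrite(f"pics/{k}z.png",cv2.resize(im[0:300,x0:x0+360],None,fx=2,fy=2,interpolation=cv2.INTER_CUBIC))
print(ctrl.current_tool_pos(),ctrl.current_t(),ctrl.current_contact_force())
E
```

```text
[0.5301 0.0744 0.2201] 3.0833 [-0.3956 -0.1201 -0.6975]
```

View pics/wbz.png

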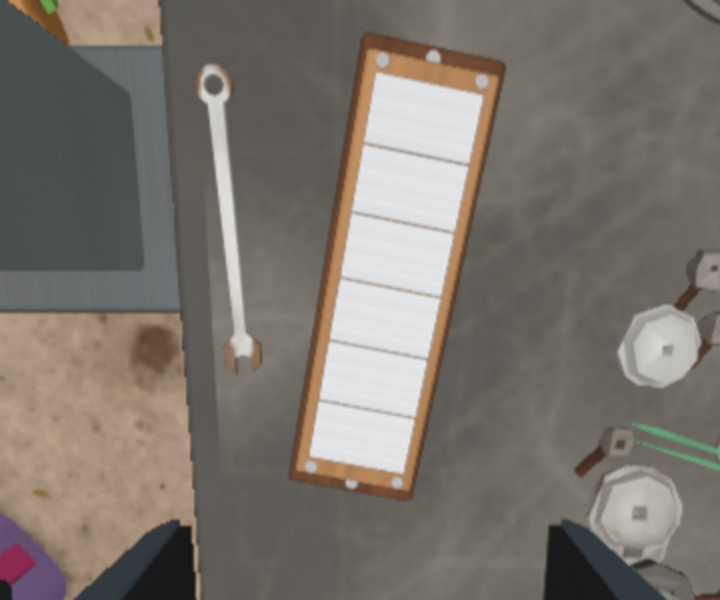

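View pics/wcz.png

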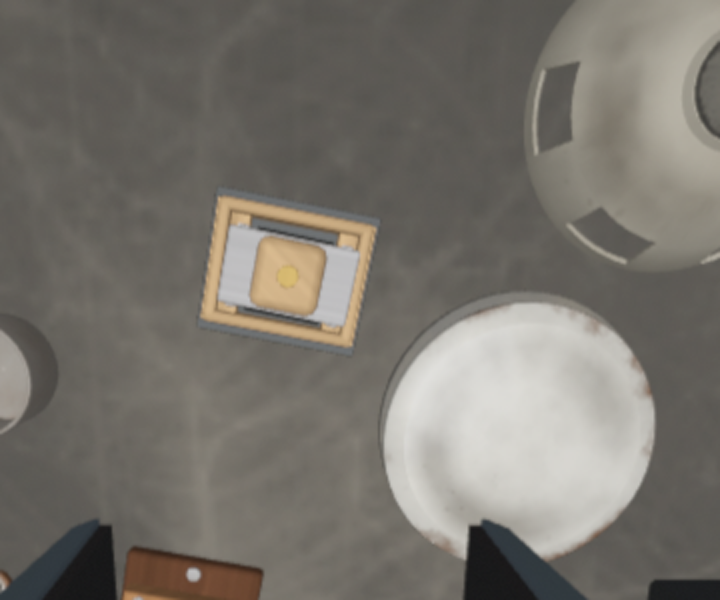

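The board view (2x crop, x offset 140) has these plank corners: (365,33), (505,66), (410,500), (290,478). The strip corners are (376,73), (485,96), (403,474), (310,457). In the cradle view (offset 180), the handle-top centre is (287,276) and the rim corners are (220,195), (378,226), (352,347), (203,319).

```bash
python3 - <<'E'
from h import *
import pickle,json
def pts(k,x0,l,z):
    P,p=pickle.load(open(k,"rb")); return np.array([onz((u/2+x0,v/2),z,P,p) for u,v in l])
def rep(n,q):
    c=q.mean(0); ex=(q[1]-q[0]+q[2]-q[3]); ey=(q[0]-q[3]+q[1]-q[2])
    print(n,"c",c,"size",np.linalg.norm(ex)/2,np.linalg.norm(ey)/2,"ang x",np.degrees(np.arctan2(ex[1],ex[0])),"ang y-90",np.degrees(np.arctan2(-ey[0],ey[1])))
rep("plank",pts("wb.pkl",140,[(365,33),(505,66),(410,500),(290,478)],.012))
rep("strip",pts("wb.pkl",140,[(376,73),(485,96),(403,474),(310,457)],.044))
rep("rim",pts("wc.pkl",180,[(220,195),(378,226),(352,347),(203,319)],.028))
rep("cplate",pts("wc.pkl",180,[(219,188),(379,220),(352,354),(198,326)],.002))
rep("yokeplate",pts("wc.pkl",180,[(231,225),(359,250),(345,326),(219,304)],.060))
print("handle top",pts("wc.pkl",180,[(287,276)],.122))
# scene/side handle top check
for n,uv in (("scene",(274,157)),("side",(278,288))):
    P,p=cam(n);print(n,onz(uv,.122,P,p))
E
```

```text
plank c [ 0.4533 -0.1336  0.012 ] size 0.07740150666304506 0.2518595420418237 ang x -11.217553250886251 ang y-90 -10.820652600315334
strip c [ 0.4533 -0.1338  0.044 ] size 0.05558834271209902 0.2025718502259393 ang x -10.615093247302738 ang y-90 -10.81739872328723
rim c [0.5311 0.1529 0.028 ] size 0.0770626477057564 0.05910035388310311 ang x -10.486495366447917 ang y-90 -10.423750285955418
cplate c [0.5303 0.1527 0.002 ] size 0.08447380142550324 0.07035069684665815 ang x -10.419594348555917 ang y-90 -10.504626777585466
yokeplate c [0.5312 0.1512 0.06  ] size 0.05818298662124152 0.03414578946594214 ang x -10.11544619669375 ang y-90 -9.957651117565153
handle top [[0.5306 0.1516 0.122 ]]
scene [0.5256 0.1454 0.122 ]
side [0.5257 0.1563 0.122 ]
```

The measurements agree with each other and with the given sizes: roller at (0.531, 0.152) with yaw -10.4°, board at (0.453, -0.134) with yaw -10.8°. I'll grasp with the jaws along the rolling direction, which holds the pitch firmly, and then lift.

```bash
cat >> h.py <<'E'
def Ry(deg,s):  # tool down, tool x = s * (y axis of an object yawed by deg)
    a=np.radians(deg); x=s*np.array([-np.sin(a),np.cos(a),0]); y=np.array([0,0,-1.]); return np.column_stack([x,y,np.cross(x,y)])
YR,YB=-10.4,-10.8
G=np.array([.5308,.1520,.071])
BC=np.array([.4533,-.1337,0]); BY=np.array([-np.sin(np.radians(YB)),np.cos(np.radians(YB)),0])
E
python3 - <<'E'
from h import *
for s in (1,-1): print(s,ctrl.ik(G,Ry(YR,s)),ctrl.ik(BC-BY*.09+[0,0,.11],Ry(YB,s)))
s=-1
ctrl.goto(G+[0,0,.10],Ry(YR,s)); ctrl.move_l(G,vel=.1); ctrl.sleep(.2)
f0=ctrl.current_contact_force()
ctrl.command_gripper(0.0); ctrl.sleep(.2)
print(ctrl.current_grip_width()*91,ctrl.current_tool_pos(),f0,ctrl.current_contact_force(),ctrl.current_t())
p=ctrl.current_tool_pos(); np.save("grasp.npy",p)
ctrl.move_l(G+[0,0,.06],vel=.08); ctrl.sleep(.4)
print(ctrl.current_contact_force(),ctrl.current_wrist_torque(),ctrl.current_t())
cv2.imwrite("pics/l1.png",cv2.resize(ctrl.read_camera("side")[220:370,180:400],None,fx=3,fy=3))
E
```

```text
1 [  9.7828  32.9541  96.0921  -0.      50.9538 -69.8172] [ -33.9626   25.7008  102.8328   -0.       51.4664 -113.1626]
-1 [  9.7828  32.9541  96.0921  -0.      50.9538 110.1828] [-33.9626  25.7008 102.8328  -0.      51.4664  66.8374]
26.280313898608114 [0.5308 0.152  0.071 ] [ 0.1504 -1.1481  0.3457] [-0.4445 -0.1916 -1.2061] 7.3667
[-0.5485  0.1535 -4.997 ] [ 0.0085  0.113  -0.0081] 8.6667
```

View pics/l1.png

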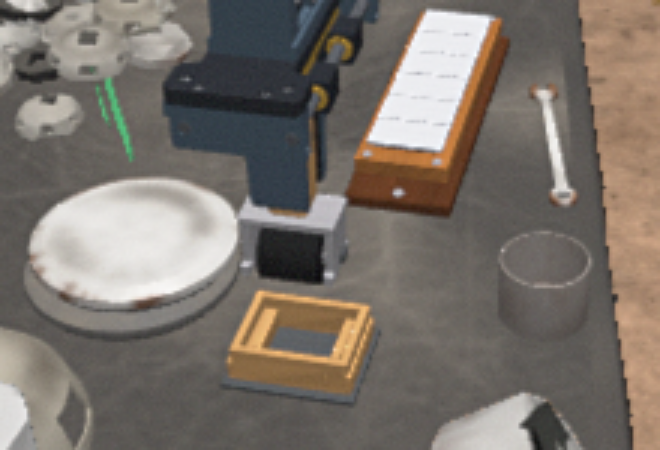

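The side view shows the roller gripped upright and clear of the empty cradle, with nothing disturbed. Next is a gentle descent onto the end panel at board y = +88 mm, watching the force at each step.

```bash
cat >> h.py <<'E'
def fz(n=5):
    v=[]
    for _ in range(n): ctrl.sleep(.01); v.append(ctrl.current_contact_force())
    return np.mean(v,0)
E
python3 - <<'E'
from h import *
R=Ry(YB,-1); S=BC+BY*.088
ctrl.goto(S+[0,0,.140],R); ctrl.move_l(S+[0,0,.122],vel=.06); ctrl.sleep(.4)
f0=fz(20); np.save("f0.npy",f0); print("f0",f0,ctrl.current_t())
print(ctrl.move_l(S+[0,0,.097],vel=.008,contact_N=2.5)); z=ctrl.current_tool_pos()[2]
print("touch",z,fz()-f0,ctrl.current_t())
for i in range(36):
    z-=.0003; t=ctrl.current_t(); ctrl.move_l(S+[0,0,z],vel=.01); d=fz()-f0
    print(round(z*1e3,2),round(ctrl.current_tool_pos()[2]*1e3,2),d,round(ctrl.current_t()-t,3))
    if d[2]>10.5: break
E
```

```text
f0 [-0.0391  0.1349 -4.2784] 10.575
True
touch 0.10515012910119094 [ 1.2195 -0.1233  5.4141] 12.55
104.85 104.88 [ 0.2907 -0.0109  5.775 ] 0.292
104.55 104.54 [ 0.6712 -0.3839  5.3354] 0.292
104.25 104.23 [ 0.5847 -0.5729  5.2441] 0.292
103.95 103.94 [ 1.0742 -0.2989  4.9439] 0.292
103.65 103.63 [ 0.6273 -0.6566  4.9858] 0.292
103.35 103.34 [ 1.1156 -0.3132  5.8342] 0.292
103.05 103.03 [ 1.1634 -0.4892  5.3541] 0.292
102.75 102.73 [ 1.0773 -0.3498  5.2676] 0.292
102.45 102.45 [ 1.0445 -0.4253  5.2659] 0.292
102.15 102.14 [ 1.1939 -0.2103  5.2622] 0.292
101.85 101.87 [ 1.1172 -0.5841  5.8179] 0.292
101.55 101.66 [ 0.4314 -0.3535  9.4088] 0.292
101.25 101.49 [ 0.0209  0.6767 12.322 ] 0.292
```

The panel bottomed out at TCP z ≈ 101.7 mm after about 3.5 mm of travel at 5-6 N, and contact stiffness is about 12 N/mm. Now I'll do the single pass to board y = -90 mm under force control.

```bash
python3 - <<'E'
from h import *
R=Ry(YB,-1); f0=np.load("f0.npy"); z=.10125; y=.088; sl=0.; log=[]
hist=[]
while y>-.0905:
    y-=.003
    st=ctrl.move_l(BC+BY*y+[0,0,z+sl*(-.003)],vel=.02,contact_N=8); z+=sl*(-.003)
    d=fz(4)-f0; F=d[2]; za=ctrl.current_tool_pos()[2]; hist.append((y,za))
    lat=np.hypot(*d[:2]); log.append((round(y*1e3),round(z*1e3,2),round(za*1e3,2),round(F,1),round(float(d[:2]@BY[:2]),1),int(st)))
    if F>22 or lat>14: print("abort"); z+=.0005; ctrl.move_l(ctrl.current_tool_pos()+[0,0,.0005],vel=.01); break
    z+=float(np.clip((F-14)/20e3,-.0004,.0006))
    if len(hist)>=8:
        h=np.array(hist[-14:]); sl=float(np.clip(np.polyfit(h[:,0],h[:,1],1)[0],-.045,.045))
for l in log: print(*l)
print("slope",np.polyfit(*np.array(hist).T,1),ctrl.current_t(),ctrl.current_tool_pos())
E
```

```text
85 101.25 101.51 13.0 -0.7 0
82 101.2 101.48 13.7 -1.0 0
79 101.18 101.52 15.4 1.5 0
76 101.25 101.59 15.7 2.4 0
73 101.33 101.64 14.2 1.1 0
70 101.34 101.65 13.9 0.0 0
67 101.34 101.64 14.4 -0.0 0
64 101.35 101.68 15.1 -0.2 0
61 101.44 101.75 14.7 -0.8 0
58 101.51 101.82 14.4 -0.6 0
55 101.56 101.89 14.0 -0.7 0
52 101.6 101.9 14.2 -0.6 0
49 101.65 101.95 14.2 -0.7 0
46 101.7 101.97 13.7 -0.2 0
43 101.72 102.03 15.0 2.7 0
40 101.81 102.08 13.7 1.5 0
37 101.84 102.08 12.6 0.3 0
34 101.81 102.1 13.8 -0.4 0
31 101.84 102.11 13.4 -0.3 0
28 101.85 102.13 14.0 -0.1 0
25 101.88 102.18 14.2 -0.8 0
22 101.93 102.23 13.9 -0.3 0
19 101.96 102.22 14.0 -0.7 0
16 101.98 102.27 13.7 -0.3 0
13 102.0 102.28 14.3 -0.4 0
10 102.04 102.31 14.4 2.3 0
7 102.09 102.34 13.3 2.2 0
4 102.08 102.34 13.6 0.6 0
1 102.08 102.3 12.8 -0.1 0
-2 102.05 102.32 13.6 -0.0 0
-5 102.05 102.33 14.2 -0.2 0
-8 102.08 102.36 13.9 -0.1 0
-11 102.09 102.37 14.1 -0.6 0
-14 102.11 102.39 14.2 -0.1 0
-17 102.13 102.41 14.0 -0.9 0
-20 102.14 102.43 13.8 -0.8 0
-23 102.15 102.4 13.7 1.2 0
-26 102.14 102.42 14.3 2.6 0
-29 102.17 102.41 13.4 1.1 0
-32 102.15 102.41 13.8 0.5 0
-35 102.15 102.4 12.9 -0.7 0
-38 102.1 102.4 13.2 -0.8 0
-41 102.07 102.37 14.4 -0.6 0
-44 102.09 102.38 14.0 -0.2 0
-47 102.09 102.37 14.2 -0.9 0
-50 102.1 102.37 14.0 -0.8 0
-53 102.1 102.39 13.7 -0.9 0
-56 102.08 102.37 14.0 -0.7 0
-59 102.07 102.34 14.4 2.5 0
-62 102.09 102.33 13.3 0.8 0
-65 102.05 102.33 13.6 0.5 0
-68 102.02 102.3 13.7 -0.3 0
-71 102.0 102.26 13.7 -0.2 0
-74 101.97 102.25 13.6 -0.6 0
-77 101.94 102.24 14.0 -0.8 0
-80 101.93 102.22 14.3 -0.6 0
-83 101.93 102.22 13.5 -0.6 0
-86 101.9 102.18 13.9 -0.6 0
-89 101.87 102.16 14.0 -0.5 0
-92 101.85 102.13 13.2 -0.6 0
slope [-0.004   0.1021] 36.3417 [ 0.4361 -0.2242  0.1021]
```

The whole pass held 13–15 N with free rolling (drag about 0.6 N), and there was a sinking bump at each of the five panel transitions. I'll lift, go back over the cradle, and look before inserting.

```bash
python3 - <<'E'
from h import *
p=ctrl.current_tool_pos(); ctrl.move_l(p+[0,0,.06],vel=.08)
ctrl.goto(G+[0,0,.055],Ry(YR,-1)); ctrl.move_l(G+[0,0,.035],vel=.08); ctrl.sleep(.3)
print(ctrl.current_tool_pos(),fz(),np.load("f0.npy"),ctrl.current_wrist_torque(),ctrl.current_grip_width()*91,ctrl.current_t())
P,p=cam("side")
a=cv2.resize(ctrl.read_camera("side")[190:370,230:370],None,fx=3,fy=3,interpolation=cv2.INTER_CUBIC)
b=cv2.resize(ctrl.read_camera("scene")[130:310,250:370],None,fx=3,fy=3,interpolation=cv2.INTER_CUBIC)
cv2.imwrite("pics/h1.png",np.hstack([a,b]))
E
```

```text
[0.531  0.152  0.1063] [ 0.3133 -0.1282 -3.9906] [-0.0391  0.1349 -4.2784] [0.0228 0.1446 0.0087] 26.33696033532235 39.4333
```

View pics/h1.png

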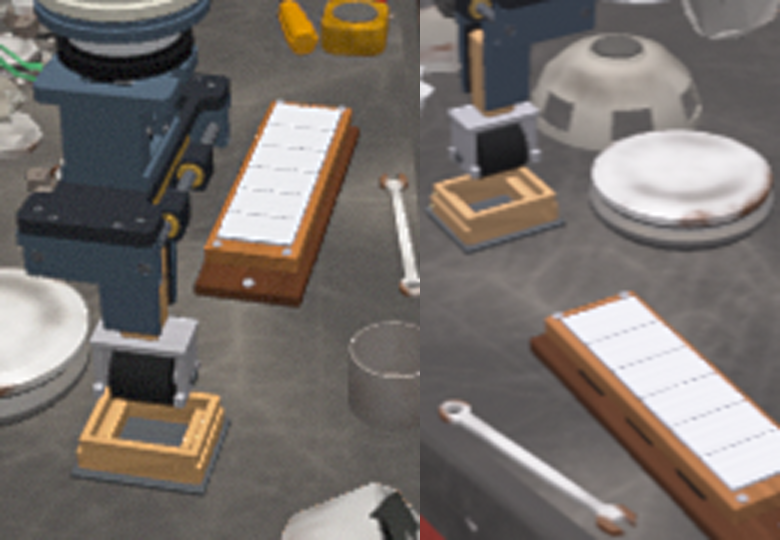

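The roller is upright over the cradle, the strip looks flat and the bystanders haven't moved. Lowering with contact detection.

```bash
python3 - <<'E'
from h import *
ctrl.move_l(G+[0,0,.012],vel=.04,ori=Ry(YR,-1))
ctrl.sleep(.2); f=fz(10); print(f)
c=ctrl.move_l(G+[0,0,-.002],vel=.012,contact_N=3); ctrl.sleep(.1)
p=ctrl.current_tool_pos(); print(c,(p-G)*1e3,fz()-f,ctrl.current_wrist_torque(),ctrl.current_t())
a=cv2.resize(ctrl.read_camera("side")[270:370,230:330],None,fx=4,fy=4,interpolation=cv2.INTER_CUBIC)
b=cv2.resize(ctrl.read_camera("scene")[130:230,230:330],None,fx=4,fy=4,interpolation=cv2.INTER_CUBIC)
cv2.imwrite("pics/h2.png",np.hstack([a,b]))
E
```

```text
[-0.1048  0.1041 -3.9481]
True [-0.0857  0.0219 -0.0505] [-0.9629 -0.477  11.3338] [ 0.0141  0.1291 -0.0829] 41.6083
```

View pics/h2.png

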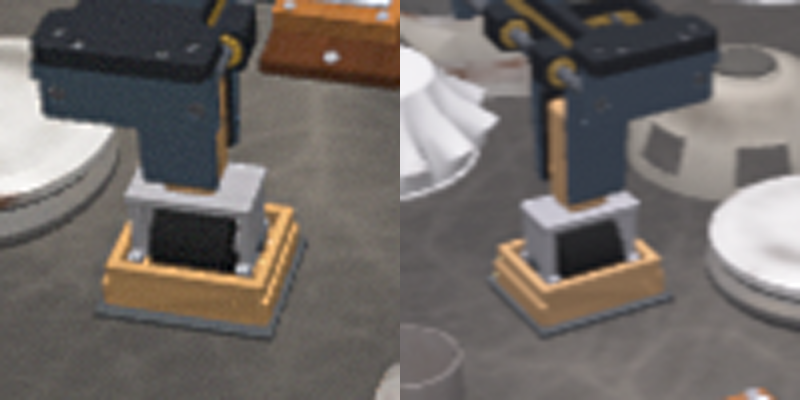

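The feet touched down within 0.05 mm of the height recorded at the grasp, and the roller is seated inside the rim. Releasing and retreating.

```bash
python3 - <<'E'
from h import *
import pickle
ctrl.command_gripper(1.0); ctrl.sleep(.2)
print(ctrl.current_grip_width())
p=ctrl.current_tool_pos(); ctrl.move_l(p+[0,0,.10],vel=.1)
R=np.array([[1,0,0],[0,0,1],[0,-1,0.]])
ctrl.goto((0.53,0.075,0.22),R); ctrl.sleep(.3)
P,pp=cam("wrist"); im=ctrl.read_camera("wrist"); print(ctrl.current_t())
o=cv2.resize(im[70:200,250:390],None,fx=4,fy=4,interpolation=cv2.INTER_CUBIC)
s=cv2.resize(ctrl.read_camera("scene")[215:325,275:395],None,fx=2,fy=2,interpolation=cv2.INTER_CUBIC)
c=np.zeros((520,800,3),np.uint8);c[:,:560]=o;c[:220,560:800]=s;cv2.imwrite("pics/f.png",c)
print("expected handle top at",(proj([.5308,.152,.122],P,pp)-[250,70])*4)
E
```

```text
0.9998756306815598
46.2083
expected handle top at [296.4417 274.5003]
```

View pics/f.png

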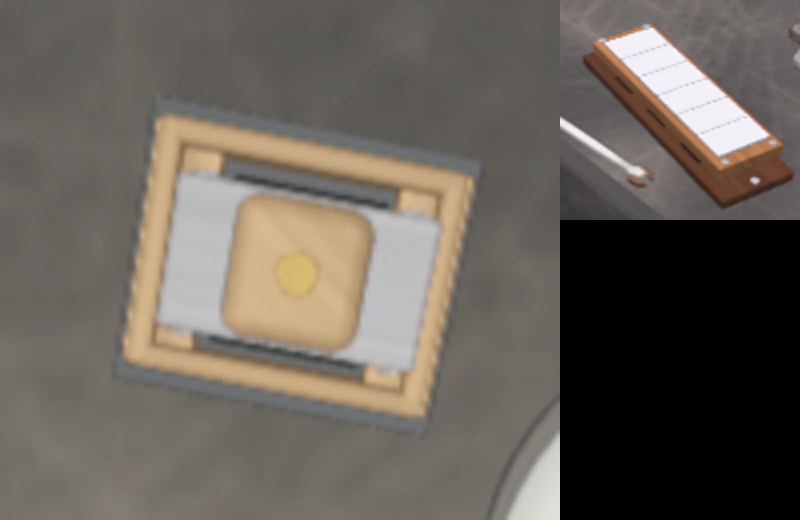

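The handle centre is at (297,274), where I expected (296.4,274.5), so the roller is upright and centred. The strip lies flat. Handing in.

```bash
python3 -c "
from h import *
ctrl.sign_off(); print(ctrl.current_t())"
```

```text
the job is handed in; nothing more can be done
the job is handed in; nothing more can be done
```

I pressed the strip down in one rolling pass, stood the roller back in its cradle, let go and handed the job in at about 46 s of the 69 s. The sign-off gives no verdict.

- **Pressing:** I rolled from the panel 6 end to the panel 1 end without lifting, and every logged force reading was between 12.6 and 15.7 N, against the 25 N limit. Sideways drag was only about 0.6 N, so the drum rolled rather than dragged.
- **Panels home:** Panel 6 bottomed out on its hard stop after about 3.5 mm of travel. A sinking bump showed at each of the five panel changes. No reading of the panel depths or drum turn was available, so "all home" rests on the forces and on the strip looking flat in the pictures.
- **Odd reading:** The height along the strip came out slightly arched, by about 0.5 mm, rather than a straight slope. I put it down to the roller shifting a little in the grip, but did not confirm that.
- **Roller back:** Its feet touched down within 0.1 mm of the recorded grasp height. After release, the handle was within one pixel of its expected position in the enlarged view, upright and inside the rim.
- **Bystanders:** The bystanders looked unmoved in the pictures taken on the way back to the cradle. I did not measure them again.

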